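# Reset the divider of the setting-stick tray and put the four sticks away by length

### The arm

A 6-joint arm with a two-finger parallel gripper is mounted at the origin on a cart in front of the work surface, level with it; the furniture and walls round the work are solid. World frame = base frame: x ahead of the robot, y to its left, z up, the work surface at z = 0. Lengths are in m, angles in rad, forces in N, time in s.
With the tool pointing down it reaches from about 0.35 to 0.775 m from the base axis. Payload 5.5 kg.
Tool frame: the origin (TCP) lies on the front face of the gripper's body, between the roots of the fingers; the fingertips stand 73 mm ahead of it and the grasp point (between the pads) lies 54 mm ahead of it; z points along the fingers, y is the line along which they close (so a half turn about z gives the same grasp; the last joint's range is limited). The gripper opens to 85 mm and grips with 20 to 120 N. Pads are 22 mm wide; open, the fingers measure 114 mm over their backs; the gripper's body (76 mm by 85 mm) begins 54 mm behind the grasp point. The pads swing forward as they close: fully open they stand 13 mm farther back than shut.
Start: joints at [-1.328, 0.313, 0.046, 1.304, 0, 1.431], TCP at [0.215, -0.533, 0.304] pointing down, gripper open.
Joint ranges: [-2.76, 2.76], [-0.86, 1.69], [-1.03, 1.26], [-2.2, 2.34], [-1.47, 1.5], [-3.14, 3.14]. Speed limits (rad/s): [2.57, 2.57, 3.14, 3.14, 3.14, 3.14].

### API

Orientations are given as [roll, pitch, yaw] about the fixed x, y, z axes, in that order (R = Rz(yaw) Ry(pitch) Rx(roll)).
In Python, from workcell import bot, vision gives the robot as it stands. The module is installed in compiled form; this text tells all that it offers.
- The arm moves only by the shell command python3 -m jog 'ROWS' [FORCE]. ROWS is JSON, a list of rows, each a list of 7 numbers: the turn, a rotation vector about the tool's x, y, z in degrees, then the shift along the tool's x, y, z in m, then the opening, from 0 (shut) to 1 (fully open). A call has 1 to 5 rows; each row is the pose to reach, as a shift and turn from the pose commanded when the call began, along the tool's axes at that moment; what a row does not reach only later rows make up. A row lasts 1/8 s, in which the tool goes at most 62.5 mm and 10.7 degrees, less where a joint would pass 70% of its speed; a pose out of reach is approached as far as the arm can. A call with a gripper value outside its range is refused whole. The fingers move at their own pace and stop on an object; FORCE is the grip in N (left out, the last holds). Time passes only in rows, so rows that repeat a pose let the fingers close. It gives the time, the measured TCP pose, the force, the opening and the grip force at its end, in the units of the state.
- bot.observe(): the state, without advancing time (a new reading comes with each control period).
- vision.read_camera(name): name is "scene" or "top" or "wrist"; returns a dict with "image" (480x640x3 uint8, blue, green, red), "range_z" (480x640 float32, m along the optical axis (not along the pixel's ray), 0 where there is no reading), "fov_y" (degrees; the focal length in pixels is half the picture's height over the tangent of half this angle, whatever the lens; pixels are square), "cx", "cy" (the principal point, pixels), "origin" and "rotation" of the camera in the world; the wrist camera has in their place "hand_eye" (4x4, takes a point from camera to tool coordinates, whose origin is the TCP and whose axes are the flange's). Camera axes: x right, y up, looking along -z (the intrinsics and any distortion apply to the point x, -y, -z); pixel columns grow to the right and rows downward; lengths in m; the calibration is good to about 2 mm. A picture is of the moment at which its call begins: read the wrist's pose just before it.
- bot.close_job(): hands the job in; it is judged then, once.
The state is a dict: "clock": time; "joint_pos": joint angles; "qd": joint speeds; "tau": joint torques, N m; "tool_pos": TCP position; "ee_rot": TCP orientation; "wrist_force": force on the tool from outside, world axes, zero at the start; "ft_torque": the same for the moment, N m; "width": finger opening in m; "gripper_force": force on a finger pad.
Only numpy, scipy, OpenCV 4.12 (cv2) and the standard library are available. Lean on these libraries where they do the work, as an engineer would, in place of code of your own. Each camera call takes 0.05 s, during which the arm holds its last target. There are 200 camera calls.

### The job

Put the four wrapped wooden sticks away in the tool tray. Slide its divider towards the handle until the two longest sticks fit in the bay away from the handle and the two shortest in the bay at the handle, then lay them there lengthwise and flat on the bottom, one on each side of the low middle rib in each bay. Leave the graver and the red-handled scraper where they lie.

Things in the scene. Friction and masses are not known exactly. Their poses are not given: they have to be found in the camera images.
- tray: Fixed open wooden tool tray, 298 x 168 x 26 mm, walls 5 (inside 288 x 158). Origin under its centre; x lengthwise, y across, z up. Floor 4 mm above origin. Brass pull handle on the -x end, towards the robot: handle bay at -x, far bay at +x of the divider. A rib 6 wide, 6 high runs along y = 0: two pockets per bay, middles at y = +-38 mm. Stands left or right on the bench.
- divider (a joint): Position (m) of the tray's crosswise divider, a light wooden board 8 mm thick that slides along the tray; grows towards the handle. Its middle is at tray x = 0.060 - value; inside, the far bay is 80 mm + value long, the handle bay 200 mm - value. Range -0.04 to 0.16. Slides with about 3 N and stays where left.
- divider_grip (a point): Middle of the dark ribbed grip tab on the divider: 12 mm thick along the tray, 40 wide across it, 24 tall (top 12 mm above this point). 42 mm above the tray's origin, at tray y = 0; axes as the tray's. Pinch from above with the fingers closing along the tray's x.
- stick_1: The longest stick: wrapped greyish-brown wooden stick, 151 mm long overall, 26 x 26 mm across, lying on its side along its own x, loose. Origin at the middle of its underside. Wood from x = -76 to +50 mm, then a thin steel pin to +76; its grip point is x = -13 mm. Grip across it from above; may be laid either way round.
- stick_2: The second longest stick: wrapped greyish-brown wooden stick, 118 mm long overall, 25 x 25 mm across, lying on its side along its own x, loose. Origin at the middle of its underside. No pin; its grip point is the middle. Grip across it from above; may be laid either way round.
- stick_4: The second shortest stick: wrapped greyish-brown wooden stick, 91 mm long overall, 27 x 27 mm across, lying on its side along its own x, loose. Origin at the middle of its underside. Wood from x = -46 to +30 mm, then a thin steel pin to +46; its grip point is x = -8 mm. Grip across it from above; may be laid either way round.
- stick_3: The shortest stick: wrapped greyish-brown wooden stick, 70 mm long overall, 27 x 27 mm across, lying on its side along its own x, loose. Origin at the middle of its underside. No pin; its grip point is the middle. Grip across it from above; may be laid either way round.
- graver: A graver among the sticks, loose, to be left alone: short light wooden handle with a thin steel blade, 111 x 24 x 24 mm. Origin at the middle of its underside, x towards the blade.
- scraper: A scraper with a red handle among the sticks, loose, to be left alone: 116 x 20 x 20 mm. Origin at the middle of its underside, x along it.
Not all that is in view belongs to the job. Leave any turquoise or yellow look-alike of the stick_3 alone.

How it is judged:
By the outcome, as a careful person would: the job done as asked, in the order asked, and still so for the second after the job is handed in, with the robot touching nothing.
It also fails if it takes over 115 s, if anything falls off the work surface, if the arm or the gripper's body presses on something with over 40 N, if the wrist force passes 120 N, or if a joint passes its speed limit or range.

## Working session

There is one attempt and no reset: what is moved stays moved. The work goes in short steps, Python scripts to look and compute and a shell command to move; the robot and the scene stay as the last step left them, time stands still between calls to the robot, and variables do not carry over. Pictures are saved under pics/ and viewed, at most 14 in all, crops included, and the job is handed in when it is done.

```bash
mkdir -p pics
cat > h.py <<'E'
import numpy as np, cv2
from workcell import bot, vision
from scipy.spatial.transform import Rotation as R
def cam(name):
    s=bot.observe(); c=vision.read_camera(name)
    if 'hand_eye' in c:
        T=np.eye(4); T[:3,:3]=R.from_euler('xyz',s['ee_rot']).as_matrix(); T[:3,3]=s['tool_pos']
        T=T@np.array(c['hand_eye']); c['origin']=T[:3,3]; c['rotation']=T[:3,:3]
    return c
def cloud(c):
    f=240/np.tan(np.radians(c['fov_y'])/2); z=c['range_z']
    v,u=np.mgrid[:480,:640]
    P=np.stack([(u-c['cx'])/f*z,-(v-c['cy'])/f*z,-z],-1)
    W=P@np.array(c['rotation']).T+np.array(c['origin']); W[z==0]=np.nan
    return W
E
python3 - <<'E'
from h import *
for n in ('top','scene'):
    c=cam(n); cv2.imwrite(f'pics/{n}0.png',c['image']); np.savez(f'{n}0.npz',W=cloud(c),im=c['image'])
    print(n,{k:v for k,v in c.items() if k not in('image','range_z')})
print(bot.observe())
E
```

```text
Traceback (most recent call last):
  File "h.py", line 14, in cloud
    W=P@np.array(c['rotation']).T+np.array(c['origin']); W[z==0]=np.nan
      ~~~~~~~~~~~~~~~~~~~~~~~~~~~^~~~~~~~~~~~~~~~~~~~~~
ValueError: operands could not be broadcast together with shapes (480,640) (3,)
```

View pics/top0.png

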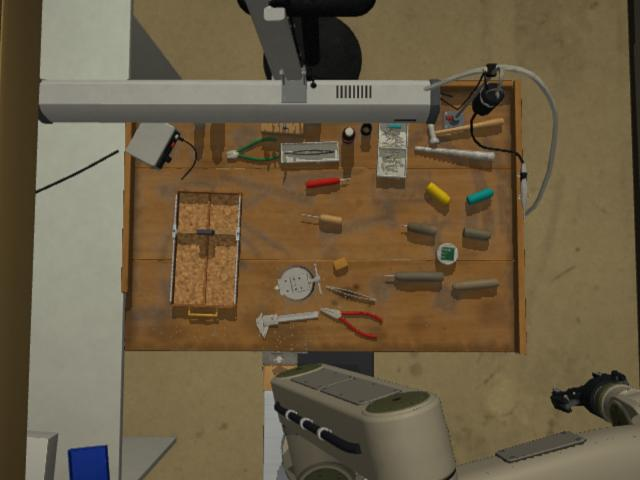

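The top view shows the tray at left (207,250) with its handle at (203,313) and the divider tab at (205,232). The four sticks are at about (415,277) with a pin, (475,286), (420,229) with a pin, and (477,234). The yellow (438,194) and turquoise (480,197) look-alikes, the graver (323,219) and the scraper (325,183) stay where they are.

```bash
sed -i "s/^def cloud(c):/def cloud(c):\n    r=np.array(c['rotation']); c['rotation']=r if r.shape==(3,3) else R.from_euler('xyz',r).as_matrix()/" h.py
python3 - <<'E'
from h import *
for n in ('top','scene'):
    c=cam(n); print(n,{k:v for k,v in c.items() if k not in('image','range_z')})
    W=cloud(c); cv2.imwrite(f'pics/{n}0.png',c['image']); np.savez(f'{n}0.npz',W=W,im=c['image'])
    if n=='top':
        for u,v in [(415,277),(475,286),(420,229),(477,234),(205,232),(190,270),(150,230),(380,300),(203,313)]: print(u,v,W[v,u].round(4))
        cv2.imwrite('pics/topcrop.png',cv2.resize(c['image'][170:330,380:540],None,fx=3.7,fy=3.7,interpolation=cv2.INTER_CUBIC))
print(bot.observe())
E
```

```text
top {'fov_y': 43.84158215389429, 'cx': 322.61094257826517, 'cy': 231.74781322237303, 'origin': array([ 4.53458619e-01, -3.97604265e-04,  1.54470064e+00]), 'rotation': array([ 0.06713063,  0.0076138 , -1.56723211])}
415 277 [ 0.4412 -0.2235  0.0242]
475 286 [ 0.4192 -0.3734  0.0315]
420 229 [ 0.5632 -0.2366  0.0273]
477 234 [ 0.551  -0.3817  0.026 ]
205 232 [0.5521 0.3064 0.0538]
190 270 [0.4569 0.3539 0.0037]
150 230 [ 0.5605  0.4613 -0.001 ]
380 300 [ 3.816e-01 -1.366e-01  1.000e-04]
203 313 [ 0.3462  0.3203 -0.0054]
scene {'fov_y': 42.63542675596776, 'cx': 327.3386433896344, 'cy': 243.24397618072538, 'origin': array([-0.4035566 , -0.59086839,  1.29826677]), 'rotation': array([ 0.73390202,  0.01502835, -1.04452366])}
{'clock': 0.15, 'joint_pos': array([-1.32763074e+00,  3.13856179e-01,  4.52643087e-02,  1.30358034e+00,
        4.66056469e-05,  1.43119126e+00]), 'qd': array([-0.00084821, -0.00194393,  0.00515903, -0.00025033,  0.00140252,
        0.00032013]), 'tau': array([ 1.97910245e-03, -4.81067097e+01,  2.98814017e+01,  1.39248330e-02,
       -1.13321039e-04,  8.16628898e-06]), 'tool_pos': array([ 0.21469262, -0.53313347,  0.30320751]), 'ee_rot': array([-3.14023664e+00, -2.37609218e-04,  3.82770460e-01]), 'wrist_force': array([-0.73423874, -0.15024194, -0.62592255]), 'ft_torque': array([ 0.03298503, -0.00906647,  0.01102309]), 'gripper_force': 0.0, 'width': 0.08558624870288904}
```

View pics/topcrop.png

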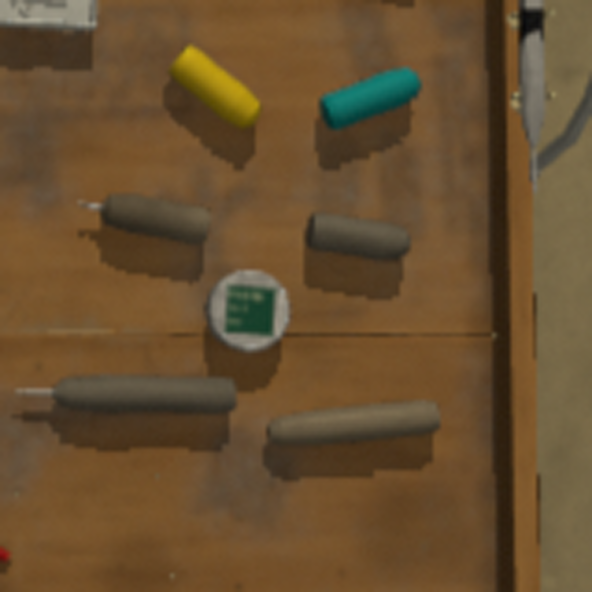

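View pics/scene0.png

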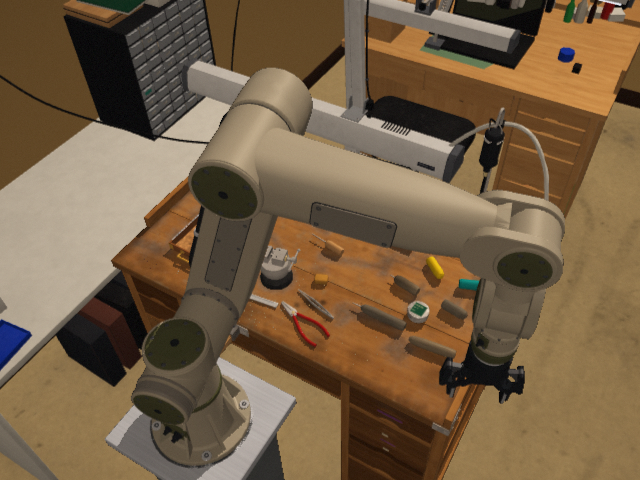

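The crop confirms the four grey-brown sticks, and the lengths and pins match: 1 at (415,277), 2 at (475,286), 4 at (420,229) and 3 at (477,234). A round white device sits at (447,254). The scene view shows the gripper outside the desk's front right corner. Next I fit the poses.

```bash
cat > fit.py <<'E'
from h import *
def fits(W,show=True):
    def roi(x0,x1,y0,y1,z0,z1):
        m=(W[...,0]>x0)&(W[...,0]<x1)&(W[...,1]>y0)&(W[...,1]<y1)&(W[...,2]>z0)&(W[...,2]<z1); return W[m]
    out={}
    for n,b in dict(s1=(.40,.48,-.33,-.12),s2=(.37,.46,-.47,-.318),s4=(.53,.61,-.31,-.17),s3=(.52,.59,-.43,-.335),tray=(.33,.75,.15,.47),dev=(.48,.53,-.36,-.26)).items():
        z=(.0225,.031) if n=='tray' else (.014,.09)
        P=roi(*b,*z)
        if len(P)<20: print(n,len(P));continue
        r=cv2.minAreaRect(P[:,:2].astype(np.float32)*1000)
        (cx,cy),(w,h),a=r
        if w<h: w,h,a=h,w,a+90
        a=(a+90)%180-90
        out[n]=(cx,cy,w,h,a); print(n,len(P),'c',round(cx,1),round(cy,1),'L',round(w,1),'W',round(h,1),'yaw',round(a,1),'ztop',np.percentile(P[:,2],98).round(4))
    P=roi(.3,.75,.15,.47,.045,.06); 
    if len(P): print('tab',len(P),P.mean(0).round(4),P.min(0).round(4),P.max(0).round(4))
    return out
if __name__=='__main__':
    W=np.load('top0.npz')['W']; fits(W)
    # bench level, overhead things
    m=(W[...,1]>-.47)&(W[...,1]<.47)&(W[...,0]>.35)&(W[...,0]<.8)
    print('bench',np.nanmedian(W[m][:,2])); q=W[m&(W[...,2]>.06)]; print('tall',len(q), q.min(0) if len(q) else'',q.max(0) if len(q) else '')
E
python3 fit.py
```

```text
s1 499 c 458.1 -244.7 L 181.6 W 66.8 yaw 80.7 ztop 0.0311
s2 392 c 423.8 -377.0 L 117.7 W 23.8 yaw -84.8 ztop 0.0288
s4 288 c 567.2 -234.7 L 86.6 W 26.5 yaw 78.4 ztop 0.0305
s3 254 c 552.4 -382.7 L 70.2 W 26.0 yaw 82.2 ztop 0.0308
tray 755 c 550.5 316.9 L 420.5 W 220.5 yaw 8.7 ztop 0.0307
dev 353 c 505.1 -303.8 L 56.2 W 46.1 yaw -89.8 ztop 0.0298
tab 113 [0.6169 0.3521 0.0519] [0.5477 0.2897 0.045 ] [0.7487 0.46   0.0598]
bench 0.0024792909140636255
tall 20605 [ 0.37410398 -0.46978661  0.06010954] [0.79999993 0.46988428 1.34274253]
```

```bash
cat > fit2.py <<'E'
from h import *
from scipy import ndimage
d=np.load('top0.npz'); W=d['W']
Z=np.nan_to_num(W[...,2],nan=-1)
def comp(seed,z0,z1):
    l,_=ndimage.label((Z>z0)&(Z<z1),structure=np.ones((3,3)))
    v,u=seed; s=l[v-3:v+4,u-3:u+4]; k=np.bincount(s[s>0]).argmax(); return W[l==k]
for n,(s,h) in dict(s1=((277,418),.026),s2=((286,475),.025),s4=((230,424),.027),s3=((234,477),.027)).items():
    P=comp(s,.016,.04); 
    q=P[:,:2]; 
    (cx,cy),(w,hh),a=cv2.minAreaRect((q*1000).astype(np.float32))
    if w<hh: w,hh,a=hh,w,a+90
    e=np.linalg.svd(q-q.mean(0),full_matrices=False)[2][0]; e=e*np.sign(e[1]); t=(q-q.mean(0))@e
    A,B=np.percentile(t,[.5,99.5]); m=q.mean(0)+e*(A+B)/2
    print(n,len(P),'rect',np.round([cx,cy,w,hh,(a+90)%180-90],1),'pca mid',(m*1000).round(1),'len',round((B-A)*1e3,1),'yaw',np.degrees(np.arctan2(e[1],e[0])).round(1),'top',np.percentile(P[:,2],95).round(4))
P=comp((250,174),.018,.034); P=P[(P[:,0]<.72)]
print('tray',len(P),P.min(0),P.max(0),cv2.minAreaRect((P[:,:2]*1000).astype(np.float32)))
l,_=ndimage.label((Z>.044)&(Z<.062)); P=W[l==l[232,205]]; print('tab',len(P),P.mean(0).round(4),P.min(0).round(4),P.max(0).round(4))
q=W[(Z>.09)&(W[...,0]<.9)&(W[...,0]>.35)&(abs(W[...,1])<.5)]
for lo in (.1,.2,.3,.4,.5,.6): 
    k=q[(q[:,2]>lo)&(q[:,2]<lo+.1)]; print(lo,len(k),k.min(0).round(2) if len(k) else '',k.max(0).round(2) if len(k) else '')
E
python3 fit2.py
```

```text
s1 418 rect [ 444.2 -234.2  122.8   24.3   88.3] pca mid [ 443.9 -234. ] len 121.8 yaw 89.1 top 0.0297
s2 365 rect [ 424.1 -376.9  117.6   23.3  -84.8] pca mid [ 424.3 -378.1] len 115.0 yaw 95.6 top 0.027
s4 266 rect [ 565.9 -241.1   74.    25.9   79.7] pca mid [ 565.8 -242. ] len 71.2 yaw 78.8 top 0.0297
s3 242 rect [ 552.4 -382.7   70.2   26.    82.2] pca mid [ 552.  -382.6] len 69.0 yaw 82.5 top 0.0293
tray 1018 [0.35316552 0.22180322 0.01800561] [0.66554051 0.40085178 0.03396092] ((508.3940124511719, 312.4159851074219), (172.42337036132812, 307.7396240234375), 87.6925048828125)
tab 77 [0.5545 0.3094 0.0512] [0.5477 0.2897 0.0441] [0.5604 0.3292 0.0596]
0.1 678 [ 0.4  -0.37  0.1 ] [0.9  0.36 0.2 ]
0.2 14831 [ 0.74 -0.5   0.2 ] [0.9 0.5 0.3]
0.3 2063 [ 0.78 -0.48  0.3 ] [0.9  0.13 0.4 ]
0.4 626 [ 0.79 -0.34  0.4 ] [0.9  0.13 0.5 ]
0.5 924 [0.87 0.06 0.5 ] [0.9  0.14 0.6 ]
0.6 80 [0.89 0.07 0.6 ] [0.9  0.13 0.61]
```

```bash
cat > to.py <<'E'
import sys
from h import *
s=bot.observe(); Rc=R.from_euler('xyz',s['ee_rot'])
a=list(map(float,sys.argv[1:])); 
for i in range(0,len(a),4):
    x,y,z,w=a[i:i+4]; Rt=R.from_euler('xyz',[np.pi,0,np.radians(w)])
    print('turn',(Rc.inv()*Rt).as_rotvec(degrees=True).round(1),'shift',Rc.inv().apply(np.array([x,y,z])-s['tool_pos']).round(4))
print('t',round(s['clock'],2),'tcp',s['tool_pos'].round(4),np.degrees(s['ee_rot']).round(1),'w',round(s['width'],4),'F',s['wrist_force'].round(1),'g',round(s['gripper_force'],1))
E
python3 to.py .50 .31 .30 90
```

```text
turn [ -0.1  -0.1 -68.1] shift [ 0.5796 -0.6756  0.0043]
t 0.15 tcp [ 0.2147 -0.5331  0.3032] [-179.9   -0.    21.9] w 0.0856 F [-0.7 -0.2 -0.6] g 0.0
```

```bash
python3 -m jog '[[0,0,-10,0.03,-0.035,0,1],[0,0,-20,0.065,-0.075,0,1],[0,0,-30,0.1,-0.12,0,1],[0,0,-40,0.14,-0.165,0,1],[0,0,-50,0.18,-0.21,0,1]]'; python3 to.py .50 .31 .30 90
```

```text
clock: 0.78
tool_pos: [0.3034, -0.2696, 0.3037]
ee_rot: [3.141, -0.0, 1.26]
wrist_force: [1.0, -0.4, -0.1]
width: 0.0855
gripper_force: 0.0
turn [  0.   -0.  -17.8] shift [0.6119 0.0101 0.0038]
t 0.78 tcp [ 0.3034 -0.2696  0.3037] [180.   -0.   72.2] w 0.0855 F [ 1.  -0.4 -0.1] g 0.0
```

```bash
python3 -m jog '[[0,0,-10,0.06,0,0,1],[0,0,-17,0.12,0,0,1],[0,0,-17,0.18,0,0,1],[0,0,-17,0.24,0.002,0,1],[0,0,-17,0.30,0.004,0,1]]'; python3 to.py .50 .31 .30 90
```

```text
clock: 1.4
tool_pos: [0.4004, 0.0145, 0.304]
ee_rot: [3.141, 0.0, 1.552]
wrist_force: [1.7, -0.3, 0.8]
width: 0.0854
gripper_force: 0.0
turn [ 0.1  0.  -1.1] shift [0.2973 0.0941 0.004 ]
t 1.4 tcp [0.4004 0.0145 0.304 ] [179.9   0.   88.9] w 0.0854 F [ 1.7 -0.3  0.8] g 0.0
```

```bash
python3 -m jog '[[0,0,-1,0.055,0.02,0,1],[0,0,-1,0.11,0.04,0,1],[0,0,-1,0.17,0.06,0,1],[0,0,-1,0.23,0.08,0,1],[0,0,-1,0.285,0.09,0,1]]'; python3 -m jog '[[0,0,0,0,0,0,1],[0,0,0,0,0,0,1]]'
python3 - <<'E'
from h import *
for n in('wrist','top'):
    c=cam(n); W=cloud(c); np.savez(f'{n}1.npz',W=W,im=c['image']); cv2.imwrite(f'pics/{n}1.png',c['image'])
s=bot.observe();print(s['tool_pos'],s['ee_rot'])
E
```

```text
clock: 2.02
tool_pos: [0.496, 0.298, 0.3033]
ee_rot: [3.142, 0.0, 1.57]
wrist_force: [0.5, -0.8, 0.7]
width: 0.0851
gripper_force: 0.0
clock: 2.28
tool_pos: [0.4949, 0.2957, 0.3032]
ee_rot: [-3.14, 0.001, 1.57]
wrist_force: [-0.7, -0.9, 0.9]
width: 0.0856
gripper_force: 0.0
[0.49516092 0.29469028 0.30383782] [-3.14107802e+00  5.90387958e-04  1.56839269e+00]
```

View pics/wrist1.png

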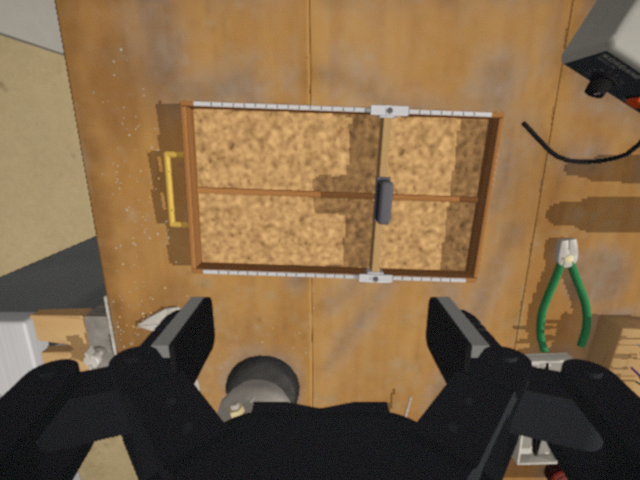

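The wrist view shows the tray with wall-top corners near (183,103), (502,115), (473,281) and (193,272). The brass handle is at (175,190) and the divider tab at (384,201).

```bash
cat > tr.py <<'E'
from h import *
W=np.load('wrist1.npz')['W']
def med(u,v,r=2):
    return np.nanmedian(W[v-r:v+r+1,u-r:u+r+1].reshape(-1,3),0).round(4)
for n,(u,v) in dict(floorNH=(280,150),floor2=(280,235),tabtop=(386,200),bench=(330,330),clipL=(389,111),clipR=(376,278),railL=(250,106),railR=(270,274),vise=(262,390)).items(): print(n,med(u,v))
# wall-top fit
from scipy.optimize import least_squares
m=(W[...,2]>.02)&(W[...,2]<.031)&(W[...,0]>.36)&(W[...,0]<.70)&(W[...,1]>.2)&(W[...,1]<.43)
import numpy as np
P=W[m][:,:2]
def res(p):
    c,s=np.cos(p[2]),np.sin(p[2]); d=P-p[:2]; x=d[:,0]*c+d[:,1]*s; y=-d[:,0]*s+d[:,1]*c
    dx,dy=abs(x)-.1465,abs(y)-.0815
    return np.where((abs(x)<.155)&(abs(y)<.09),np.minimum(abs(dx),abs(dy)),.02)
r=least_squares(res,[.515,.312,-.03],loss='soft_l1',f_scale=.003,diff_step=1e-3)
print(r.x.round(4),np.degrees(r.x[2]).round(2),np.median(abs(r.fun)),len(P))
m=(W[...,2]>.047)&(W[...,2]<.06)&(W[...,0]>.5)&(W[...,0]<.6)&(W[...,1]>.27)&(W[...,1]<.35)
q=W[m]; print('tab',len(q),q.mean(0).round(4),cv2.minAreaRect((q[:,:2]*1000).astype(np.float32)),np.percentile(q[:,2],95))
c,s=np.cos(r.x[2]),np.sin(r.x[2]); d=q[:,:2].mean(0)-r.x[:2]; print('tab in tray',d[0]*c+d[1]*s,-d[0]*s+d[1]*c)
for tx,ty in [(-.03,0),(.06,.038),(.06,-.038),(-.09,.038),(-.09,-.038)]:
    print(tx,ty,(r.x[:2]+[tx*c-ty*s,tx*s+ty*c]).round(4))
E
python3 tr.py
```

```text
floorNH [0.455  0.3532 0.0035]
floor2 [0.4523 0.2651 0.0039]
tabtop [0.5547 0.3107 0.052 ]
bench [ 5.067e-01  1.490e-01 -4.000e-04]
clipL [0.5569 0.388  0.0322]
clipR [0.5523 0.227  0.0315]
railL [0.4313 0.3927 0.0269]
railR [0.4424 0.2295 0.026 ]
vise [0.4354 0.1148 0.0609]
[ 0.5123  0.3089 -0.0365] -2.09 0.0018542843320565466 7279
tab 588 [0.5536 0.308  0.0513] ((554.0916748046875, 307.4468078613281), (39.562705993652344, 12.923351287841797), 88.40946960449219) 0.052877833455149355
tab in tray 0.041292908781387624 0.0006814463261538328
-0.03 0 [0.4823 0.3099]
0.06 0.038 [0.5736 0.3446]
0.06 -0.038 [0.5708 0.2687]
-0.09 0.038 [0.4237 0.3501]
-0.09 -0.038 [0.4209 0.2742]
```

```bash
python3 to.py .554 .3085 .16 88 .554 .3085 .098 88
```

```text
turn [-0.   0.   1.9] shift [0.014  0.0589 0.1438]
turn [-0.   0.   1.9] shift [0.0141 0.0589 0.2058]
t 2.38 tcp [0.4952 0.2947 0.3038] [-180.     0.    89.9] w 0.0854 F [ 0.2 -1.  -0.6] g 0.0
```

```bash
python3 -m jog '[[0,0,2,0.007,0.03,0.04,0.6],[0,0,2,0.014,0.059,0.09,0.6],[0,0,2,0.014,0.059,0.14,0.6],[0,0,2,0.014,0.059,0.175,0.6],[0,0,2,0.014,0.059,0.19,0.6]]' 30; python3 to.py .554 .3085 .098 88
```

```text
clock: 3.0
tool_pos: [0.5534, 0.3077, 0.112]
ee_rot: [-3.138, 0.002, 1.533]
wrist_force: [-0.2, -0.1, 1.0]
width: 0.0514
gripper_force: 0.0
turn [-0.2  0.1 -0.2] shift [0.0009 0.0006 0.014 ]
t 3.0 tcp [0.5534 0.3077 0.112 ] [-1.798e+02  1.000e-01  8.780e+01] w 0.0514 F [-0.2 -0.1  1. ] g 0.0
```

```bash
python3 -m jog '[[0,0,0,0,0,0.013,0.6],[0,0,0,0,0,0.013,0.1],[0,0,0,0,0,0.013,0],[0,0,0,0,0,0.013,0],[0,0,0,0,0,0.013,0]]' 40;python3 -m jog '[[0,0,0,0,0,0,0],[0,0,0,0,0,0,0]]'; python3 to.py .554 .3085 .098 88
```

```text
clock: 3.62
tool_pos: [0.5552, 0.3101, 0.1025]
ee_rot: [3.139, -0.001, 1.535]
wrist_force: [-1.5, -1.0, 6.3]
width: 0.0107
gripper_force: 44.4
clock: 3.88
tool_pos: [0.5552, 0.3101, 0.1025]
ee_rot: [3.139, -0.001, 1.535]
wrist_force: [-1.6, -1.0, 6.5]
width: 0.0113
gripper_force: 44.4
turn [ 0.1 -0.  -0.1] shift [-0.0017 -0.0011  0.0045]
t 3.88 tcp [0.5552 0.3101 0.1025] [179.9  -0.   87.9] w 0.0113 F [-1.6 -1.   6.5] g 44.4
```

```bash
python3 -m jog '[[0,0,0,0,0,-0.003,0],[0,0,0,0,-0.008,-0.003,0],[0,0,0,0,-0.02,-0.003,0],[0,0,0,0,-0.034,-0.003,0],[0,0,0,0,-0.046,-0.003,0]]'; python3 -m jog '[[0,0,0,0,-0.01,0,0],[0,0,0,0,-0.02,0,0],[0,0,0,0,-0.027,0,0],[0,0,0,0,-0.027,0,0],[0,0,0,0,-0.027,0,0]]'; python3 to.py .4823 .31 .10 88
```

```text
clock: 4.5
tool_pos: [0.5069, 0.3118, 0.1027]
ee_rot: [-3.14, -0.0, 1.535]
wrist_force: [3.5, 5.0, -15.3]
width: 0.0113
gripper_force: 40.2
clock: 5.12
tool_pos: [0.479, 0.3128, 0.1027]
ee_rot: [-3.138, -0.0, 1.536]
wrist_force: [-0.6, 5.6, -13.3]
width: 0.0112
gripper_force: 40.5
turn [-0.2 -0.   0. ] shift [-0.0027  0.0034  0.0026]
t 5.12 tcp [0.479  0.3128 0.1027] [-179.8   -0.    88. ] w 0.0112 F [ -0.6   5.6 -13.3] g 40.5
```

```bash
python3 -m jog '[[0,0,0,0,0,0,0.35],[0,0,0,0,0,0,0.35],[0,0,0,0,0,-0.03,0.35],[0,0,0,0,0,-0.08,0.6],[0,0,0,0,0,-0.14,0.6]]'; python3 -m jog '[[0,0,0,0,0,-0.06,0.6],[0,0,0,-0.06,0,-0.06,0.6],[0,0,0,-0.06,0,-0.06,0.6],[0,0,0,-0.06,0,-0.06,0.6]]'
python3 - <<'E'
from h import *
c=cam('wrist'); W=cloud(c); cv2.imwrite('pics/wrist2.png',c['image'])
m=(W[...,2]>.047)&(W[...,2]<.06)&(W[...,0]>.43)&(W[...,0]<.6)&(W[...,1]>.27)&(W[...,1]<.35)
q=W[m]; print('tab',len(q),q.mean(0).round(4),cv2.minAreaRect((q[:,:2]*1000).astype(np.float32)))
E
python3 to.py .444 -.234 .30 90
```

```text
clock: 5.75
tool_pos: [0.481, 0.3119, 0.2453]
ee_rot: [-3.141, 0.001, 1.534]
wrist_force: [0.7, -0.2, 0.3]
width: 0.0508
gripper_force: 0.0
clock: 6.25
tool_pos: [0.4794, 0.2522, 0.3045]
ee_rot: [3.14, -0.0, 1.534]
wrist_force: [0.5, 0.7, -0.2]
width: 0.051
gripper_force: 0.0
tab 664 [0.4787 0.3101 0.0512] ((478.6617126464844, 309.79888916015625), (38.59834671020508, 12.598634719848633), 88.03377532958984)
turn [ 0.  -0.  -2.1] shift [-0.4876 -0.0177  0.004 ]
t 6.3 tcp [0.4793 0.2526 0.3041] [180.   -0.   87.9] w 0.0511 F [0.2 0.3 0.1] g 0.0
```

View pics/wrist2.png

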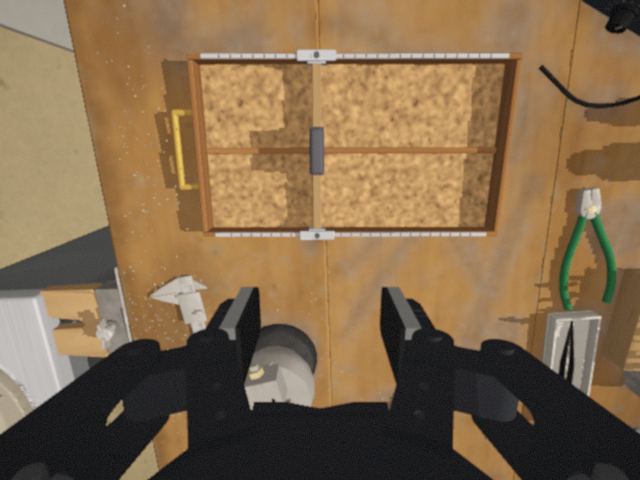

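The divider now sits at tray x ≈ -0.034, so the far bay is about 174 mm and the handle bay about 106 mm. That fits both pairs. Now stick 1.

```bash
python3 -m jog '[[0,0,0,-0.06,0,0,0.6],[0,0,0,-0.12,0,0,0.6],[0,0,0,-0.18,0,0,0.6],[0,0,0,-0.24,0,0,0.6],[0,0,-1,-0.30,0,0,0.6]]' >/dev/null; python3 -m jog '[[0,0,0,-0.06,-0.006,0,0.6],[0,0,0,-0.12,-0.01,0,0.6],[0,0,0,-0.165,-0.012,0,0.6],[0,0,0,-0.185,-0.015,0,0.6],[0,0,0,-0.185,-0.015,0,0.6]]'; python3 to.py .444 -.234 .079 88.7
python3 - <<'E'
from h import *
c=cam('wrist'); W=cloud(c); cv2.imwrite('pics/wrist3.png',c['image']); np.savez('wrist3.npz',W=W)
from scipy import ndimage
Z=np.nan_to_num(W[...,2],nan=-1); Z[340:]=-1
l,n=ndimage.label((Z>.014)&(Z<.04))
for k in range(1,n+1):
    P=W[l==k]
    if len(P)>300: print(len(P),P.mean(0).round(3),[np.round(x,1) for x in cv2.minAreaRect((P[:,:2]*1000).astype(np.float32))],np.percentile(P[:,2],95).round(4),np.argwhere(l==k).mean(0).round())
E
```

```text
clock: 7.55
tool_pos: [0.4502, -0.2324, 0.3033]
ee_rot: [-3.141, -0.001, 1.551]
wrist_force: [-0.4, 0.4, -0.0]
width: 0.051
gripper_force: 0.0
turn [-0.  -0.   0.2] shift [-0.0019 -0.006   0.2243]
t 7.55 tcp [ 0.4502 -0.2324  0.3033] [-180.    -0.    88.9] w 0.051 F [-0.4  0.4 -0. ] g 0.0
979 [ 0.71  -0.168  0.02 ] [array([ 732.6, -168.7]), array([75.1, 67.9]), np.float64(87.2)] 0.0228 [137. 592.]
2900 [ 0.444 -0.234  0.023] [array([ 443.4, -229.8]), array([138.,  26.]), np.float64(88.4)] 0.0264 [212. 313.]
1863 [ 0.563 -0.243  0.023] [array([ 566.2, -237.1]), array([89. , 26.6]), np.float64(80.1)] 0.0274 [219. 433.]
1654 [ 0.653 -0.285  0.023] [array([ 654.6, -288.2]), array([68.9, 26.1]), np.float64(49.3)] 0.0274 [257. 518.]
1189 [ 0.761 -0.342  0.017] [array([ 764.5, -334.6]), array([107.8,  18.9]), np.float64(79.8)] 0.0209 [303. 607.]
1975 [ 0.499 -0.305  0.023] [array([ 499.9, -307.5]), array([55.5, 52.5]), np.float64(50.6)] 0.0249 [278. 368.]
951 [ 0.421 -0.35   0.021] [array([ 420.3, -351.8]), array([24.4, 60.1]), np.float64(5.9)] 0.0247 [317. 295.]
414 [ 0.639 -0.37   0.022] [array([ 641.3, -374.2]), array([25.8, 23.3]), np.float64(18.2)] 0.0272 [331. 494.]
```

View pics/wrist3.png

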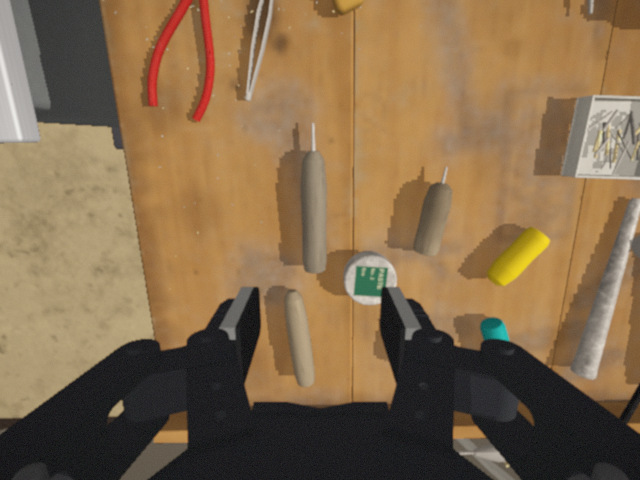

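The wrist view agrees with the top view: stick 1 at (313,212) with its pin at the top, stick 4 at (433,219), stick 2 at (300,338), and the device clear at (370,278). Next I grasp stick 1.

```bash
python3 -m jog '[[0,0,0,-0.001,-0.005,0.06,0.6],[0,0,0,-0.001,-0.006,0.12,0.6],[0,0,0,-0.001,-0.006,0.17,0.6],[0,0,0,-0.001,-0.006,0.20,0.6],[0,0,0,-0.001,-0.006,0.212,0.6]]' 40; python3 to.py .444 -.234 .079 88.7
```

```text
clock: 8.22
tool_pos: [0.4434, -0.2304, 0.0903]
ee_rot: [-3.139, -0.002, 1.555]
wrist_force: [-0.3, 0.3, 0.4]
width: 0.0512
gripper_force: 0.0
turn [-0.2 -0.1  0.4] shift [-0.0036  0.0007  0.0113]
t 8.22 tcp [ 0.4434 -0.2304  0.0903] [-1.798e+02 -1.000e-01  8.910e+01] w 0.0512 F [-0.3  0.3  0.4] g 0.0
```

```bash
python3 -m jog '[[0,0,0,-0.003,0,0.011,0.6],[0,0,0,-0.003,0,0.011,0.6],[0,0,0,-0.003,0,0.011,0.2],[0,0,0,-0.003,0,0.011,0.2],[0,0,0,-0.003,0,0.011,0.1]]' 40;python3 -m jog '[[0,0,0,0,0,0,0.1],[0,0,0,0,0,-0.02,0.1],[0,0,0,0,0,-0.02,0.1]]'; python3 to.py .444 -.234 .079 88.7
```

```text
clock: 8.85
tool_pos: [0.4447, -0.2365, 0.0821]
ee_rot: [3.14, 0.001, 1.552]
wrist_force: [0.2, 0.4, 5.3]
width: 0.0257
gripper_force: 40.9
clock: 9.22
tool_pos: [0.4448, -0.2366, 0.1021]
ee_rot: [3.139, 0.002, 1.552]
wrist_force: [0.1, -0.1, -1.1]
width: 0.0252
gripper_force: 40.0
turn [0.1 0.1 0.2] shift [ 0.0027 -0.0009  0.0231]
t 9.22 tcp [ 0.4448 -0.2366  0.1021] [1.799e+02 1.000e-01 8.890e+01] w 0.0252 F [ 0.1 -0.1 -1.1] g 40.0
```

```bash
python3 -m jog '[[0,0,0,0,0,-0.05,0.1],[0,0,0,0,0,-0.10,0.1],[0,0,-8,0.04,0.01,-0.14,0.1],[0,0,-16,0.09,0.02,-0.15,0.1],[0,0,-25,0.145,0.035,-0.15,0.1]]'; python3 to.py .586 .3443 .25 177.9
```

```text
clock: 9.85
tool_pos: [0.4824, -0.091, 0.2517]
ee_rot: [3.14, 0.002, 1.992]
wrist_force: [0.4, -0.5, -0.9]
width: 0.0255
gripper_force: 40.0
turn [  0.    0.2 -63.8] shift [0.355  0.2724 0.0015]
t 9.85 tcp [ 0.4824 -0.091   0.2517] [1.799e+02 1.000e-01 1.141e+02] w 0.0255 F [ 0.4 -0.5 -0.9] g 40.0
```

```bash
python3 -m jog '[[0,0,-9,0.04,0.03,0,0.1],[0,0,-18,0.085,0.065,0,0.1],[0,0,-27,0.13,0.1,0,0.1],[0,0,-36,0.175,0.134,0,0.1],[0,0,-45,0.22,0.169,0,0.1]]'; python3 to.py .586 .3443 .25 177.9
```

```text
clock: 10.48
tool_pos: [0.547, 0.1798, 0.25]
ee_rot: [-3.141, -0.0, 2.779]
wrist_force: [1.0, 0.2, -0.1]
width: 0.0257
gripper_force: 40.0
turn [ -0.   -0.  -18.7] shift [ 2.190e-02  1.676e-01 -1.000e-04]
t 10.47 tcp [0.547  0.1798 0.25  ] [-180.    -0.   159.2] w 0.0257 F [ 1.   0.2 -0.1] g 40.0
```

```bash
python3 -m jog '[[0,0,-8,0.007,0.055,0,0.1],[0,0,-16,0.014,0.11,0,0.1],[0,0,-19,0.02,0.15,0,0.1],[0,0,-19,0.022,0.168,0,0.1],[0,0,-19,0.022,0.168,0,0.1]]'; python3 to.py .586 .3443 .25 177.9
```

```text
clock: 11.1
tool_pos: [0.5866, 0.344, 0.2491]
ee_rot: [-3.141, -0.001, 3.108]
wrist_force: [0.0, -0.8, -0.2]
width: 0.0259
gripper_force: 40.0
turn [-0.  -0.1  0.1] shift [ 0.0006  0.0003 -0.0009]
t 11.1 tcp [0.5866 0.344  0.2491] [-1.80e+02 -1.00e-01  1.78e+02] w 0.0259 F [ 0.  -0.8 -0.2] g 40.0
```

Straight down to 0.10, then a check.

```bash
python3 -m jog '[[0,0,0,0,0,0.05,0.1],[0,0,0,0,0,0.1,0.1],[0,0,0,0,0,0.13,0.1],[0,0,0,0,0,0.146,0.1],[0,0,0,0,0,0.146,0.1]]'; python3 to.py .586 .3443 .088 177.9
python3 - <<'E'
from h import *
c=cam('wrist'); cv2.imwrite('pics/wrist4.png',c['image'])
E
```

```text
clock: 11.72
tool_pos: [0.5863, 0.3417, 0.1038]
ee_rot: [-3.14, -0.002, 3.105]
wrist_force: [0.3, -0.2, -0.2]
width: 0.0256
gripper_force: 40.0
turn [-0.1 -0.1 -0. ] shift [0.0003 0.0026 0.0158]
t 11.72 tcp [0.5863 0.3417 0.1038] [-1.799e+02 -1.000e-01  1.779e+02] w 0.0256 F [ 0.3 -0.2 -0.2] g 40.0
```

View pics/wrist4.png

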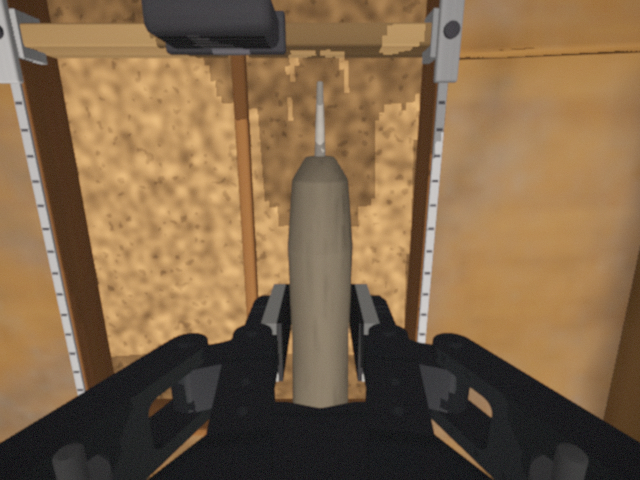

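Stick 1 is held straight and centred over the left far pocket, and its pin tip at (319,85) is clear of the divider. Lower and release.

```bash
python3 -m jog '[[0,0,0,0,0.001,0.008,0.1],[0,0,0,0,0.001,0.015,0.1],[0,0,0,0,0.001,0.016,0.1],[0,0,0,0,0.001,0.016,0.1]]'; python3 -m jog '[[0,0,0,0,0,0,0.42],[0,0,0,0,0,0,0.42],[0,0,0,0,0,0,0.42],[0,0,0,0,0,-0.02,0.42],[0,0,0,0,0,-0.06,0.42]]' ; python3 -m jog '[[0,0,0,0,0,-0.06,0.6],[0,0,0,0,0,-0.12,0.6],[0,0,0,0,0,-0.15,0.6]]'; python3 to.py .4243 -.3775 .25 95.4
```

```text
clock: 12.28
tool_pos: [0.5868, 0.3438, 0.0889]
ee_rot: [-3.141, -0.0, 3.106]
wrist_force: [-0.9, -0.8, -0.4]
width: 0.0257
gripper_force: 40.0
clock: 12.9
tool_pos: [0.5855, 0.3431, 0.1473]
ee_rot: [-3.139, -0.004, 3.105]
wrist_force: [0.3, 0.1, 0.3]
width: 0.0362
gripper_force: 0.0
clock: 13.28
tool_pos: [0.5876, 0.3441, 0.3036]
ee_rot: [3.139, 0.006, 3.106]
wrist_force: [1.3, 0.4, -0.4]
width: 0.0514
gripper_force: 0.0
turn [ 0.3  0.2 82.5] shift [ 0.1375 -0.7271  0.051 ]
t 13.28 tcp [0.5876 0.3441 0.3036] [179.9   0.3 177.9] w 0.0514 F [ 1.3  0.4 -0.4] g 0.0
```

```bash
python3 -m jog '[[0,0,7,0.011,-0.058,0,0.6],[0,0,14,0.022,-0.117,0,0.6],[0,0,21,0.033,-0.175,0,0.6],[0,0,28,0.044,-0.233,0,0.6],[0,0,35,0.055,-0.29,0,0.6]]'|head -3; python3 to.py .4243 -.3775 .25 95.4
```

```text
clock: 13.9
tool_pos: [0.5207, 0.0542, 0.2992]
ee_rot: [3.141, 0.001, 2.491]
turn [ 0.   0.  47.3] shift [-0.1848 -0.4019  0.0492]
t 13.9 tcp [0.5207 0.0542 0.2992] [1.800e+02 1.000e-01 1.427e+02] w 0.0514 F [ 0.8 -0.2  0.4] g 0.0
```

```bash
python3 -m jog '[[0,0,8,-0.025,-0.055,0,0.6],[0,0,16,-0.05,-0.108,0,0.6],[0,0,24,-0.075,-0.162,0,0.6],[0,0,32,-0.1,-0.216,0,0.6],[0,0,40,-0.125,-0.27,0,0.6]]'|head -3; python3 to.py .4243 -.3775 .25 95.4
```

```text
clock: 14.52
tool_pos: [0.4577, -0.2367, 0.2993]
ee_rot: [3.141, 0.001, 1.792]
turn [0.1 0.  7.3] shift [-0.13   -0.0635  0.0494]
t 14.53 tcp [ 0.4577 -0.2367  0.2993] [180.    0.  102.7] w 0.0509 F [ 1.1 -0.4  0.7] g 0.0
```

```bash
python3 -m jog '[[0,0,4,-0.05,-0.024,0,0.6],[0,0,7,-0.1,-0.048,0.02,0.6],[0,0,7,-0.13,-0.0635,0.04,0.6],[0,0,7,-0.13,-0.0635,0.08,0.6],[0,0,7,-0.13,-0.0635,0.11,0.6]]'|head -3; python3 -m jog '[[0,0,0,0,0,0,0.6],[0,0,0,0,0,0,0.6]]'|head -3
python3 to.py .4243 -.3775 .095 95.4 .4243 -.3775 .082 95.4
```

```text
clock: 15.15
tool_pos: [0.4249, -0.3763, 0.1875]
ee_rot: [-3.141, -0.0, 1.673]
clock: 15.4
tool_pos: [0.4261, -0.3762, 0.1902]
ee_rot: [3.141, 0.001, 1.675]
turn [0.1 0.1 0.5] shift [-0.001  -0.002   0.0952]
turn [0.1 0.1 0.5] shift [-0.001  -0.002   0.1082]
t 15.4 tcp [ 0.4261 -0.3762  0.1902] [1.799e+02 1.000e-01 9.590e+01] w 0.0511 F [ 0.4 -0.4  0.9] g 0.0
```

```bash
python3 -m jog '[[0,0,0.5,-0.001,-0.002,0.045,0.6],[0,0,0.5,-0.001,-0.002,0.08,0.6],[0,0,0.5,-0.001,-0.002,0.1,0.6],[0,0,0.5,-0.001,-0.002,0.108,0.6],[0,0,0.5,-0.001,-0.002,0.108,0.6]]' 40|head -3; python3 -m jog '[[0,0,0,0,0,0,0.1],[0,0,0,0,0,0,0.1],[0,0,0,0,0,0,0.1],[0,0,0,0,0,0,0.1],[0,0,0,0,0,0,0.1]]'; python3 -m jog '[[0,0,0,0,0,-0.05,0.1],[0,0,0,0,0,-0.11,0.1],[0,0,0,0,0,-0.168,0.1]]'; python3 to.py .5679 .2688 .25 177.9
```

```text
clock: 16.02
tool_pos: [0.4243, -0.3775, 0.0819]
ee_rot: [3.141, 0.001, 1.666]
clock: 16.65
tool_pos: [0.4245, -0.3779, 0.0825]
ee_rot: [3.14, 0.002, 1.666]
wrist_force: [0.2, 0.3, 6.2]
width: 0.024
gripper_force: 40.8
clock: 17.02
tool_pos: [0.4235, -0.3768, 0.2508]
ee_rot: [-3.142, 0.0, 1.666]
wrist_force: [0.6, -0.1, -0.1]
width: 0.0237
gripper_force: 39.9
turn [ -0.   -0.  -82.5] shift [0.629  0.2049 0.0008]
t 17.02 tcp [ 0.4235 -0.3768  0.2508] [-180.     0.    95.4] w 0.0237 F [ 0.6 -0.1 -0.1] g 39.9
```

```bash
python3 -m jog '[[0,0,-7,0.054,0.0175,0,0.1],[0,0,-14,0.108,0.035,0,0.1],[0,0,-21,0.162,0.0525,0,0.1],[0,0,-28,0.216,0.07,0,0.1],[0,0,-35,0.27,0.088,0,0.1]]'|head -3; python3 to.py .5679 .2688 .25 177.9
```

```text
clock: 17.65
tool_pos: [0.4858, -0.0981, 0.2492]
ee_rot: [3.141, 0.001, 2.28]
turn [  0.    0.  -47.3] shift [ 0.2249  0.3013 -0.0009]
t 17.65 tcp [ 0.4858 -0.0981  0.2492] [180.    0.  130.6] w 0.0238 F [ 1.5 -0.2 -1.6] g 39.9
```

```bash
python3 -m jog '[[0,0,-8,0.033,0.044,0,0.1],[0,0,-16,0.066,0.088,0,0.1],[0,0,-24,0.099,0.132,0,0.1],[0,0,-32,0.132,0.176,0,0.1],[0,0,-40,0.165,0.22,0,0.1]]'|head -3; python3 to.py .5679 .2688 .25 177.9
```

```text
clock: 18.27
tool_pos: [0.5463, 0.1702, 0.2491]
ee_rot: [-3.142, 0.0, 2.979]
turn [-0.   0.  -7.2] shift [-0.0054  0.1008 -0.0009]
t 18.27 tcp [0.5463 0.1702 0.2491] [-180.     0.   170.7] w 0.024 F [ 1.8 -0.1 -0.8] g 39.9
```

```bash
python3 -m jog '[[0,0,-4,-0.003,0.05,0,0.1],[0,0,-7,-0.005,0.095,0,0.1],[0,0,-7,-0.005,0.1,0.03,0.1],[0,0,-7,-0.005,0.1,0.08,0.1],[0,0,-7,-0.005,0.1,0.12,0.1]]'|head -3; python3 -m jog '[[0,0,0,0,0,0.02,0.1],[0,0,0,0,0,0.025,0.1],[0,0,0,0,0,0.025,0.1]]'; python3 to.py .5679 .2688 .0885 177.9
```

```text
clock: 18.9
tool_pos: [0.5671, 0.2663, 0.1271]
ee_rot: [-3.141, -0.001, 3.097]
clock: 19.27
tool_pos: [0.568, 0.2662, 0.1043]
ee_rot: [3.142, 0.0, 3.097]
wrist_force: [-0.1, -0.4, 0.0]
width: 0.024
gripper_force: 39.9
turn [ 0.   0.  -0.5] shift [0.0002 0.0026 0.0158]
t 19.27 tcp [0.568  0.2662 0.1043] [180.    0.  177.4] w 0.024 F [-0.1 -0.4  0. ] g 39.9
```

```bash
python3 -m jog '[[0,0,-0.5,0,0.002,0.008,0.1],[0,0,-0.5,0,0.002,0.015,0.1],[0,0,-0.5,0,0.002,0.016,0.1],[0,0,-0.5,0,0.002,0.016,0.1]]'; python3 -m jog '[[0,0,0,0,0,0,0.42],[0,0,0,0,0,0,0.42],[0,0,0,0,0,0,0.42],[0,0,0,0,0,-0.02,0.42],[0,0,0,0,0,-0.06,0.42]]' ; python3 -m jog '[[0,0,0,0,0,-0.06,0.6],[0,0,0,0,0,-0.12,0.6],[0,0,0,0,0,-0.15,0.6]]'|head -3
python3 - <<'E'
from h import *
c=cam('wrist'); cv2.imwrite('pics/wrist5.png',c['image'])
E
python3 to.py .5655 -.2418 .25 79.3
```

```text
clock: 19.77
tool_pos: [0.5678, 0.2681, 0.0878]
ee_rot: [-3.141, -0.0, 3.105]
wrist_force: [-0.6, -0.4, -0.6]
width: 0.0245
gripper_force: 39.9
clock: 20.4
tool_pos: [0.5665, 0.2677, 0.1466]
ee_rot: [-3.14, -0.004, 3.105]
wrist_force: [1.0, 0.5, 1.1]
width: 0.0359
gripper_force: 0.0
clock: 20.78
tool_pos: [0.5687, 0.2685, 0.3023]
ee_rot: [3.14, 0.005, 3.106]
turn [ 0.6  0.2 98.6] shift [-0.0139 -0.5105  0.054 ]
t 20.82 tcp [0.5695 0.2687 0.3055] [179.8   0.5 177.9] w 0.051 F [0.8 0.  3. ] g 0.0
```

View pics/wrist5.png

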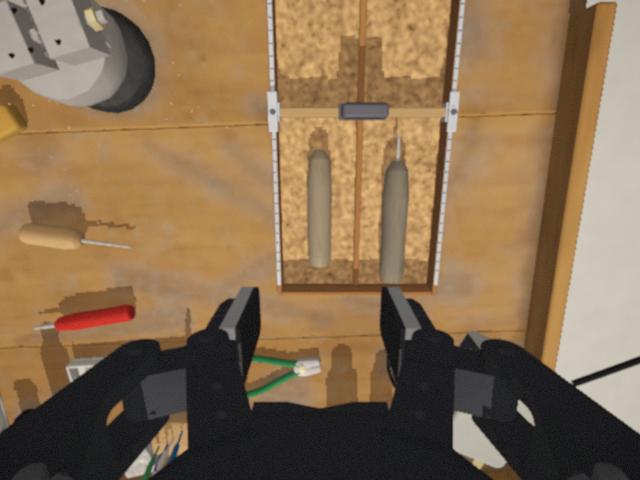

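Both long sticks lie in the far bay at (318,210) and (394,222), one on each side of the rib. Now stick 4.

```bash
python3 -m jog '[[0,0,10,-0.001,-0.05,0,0.6],[0,0,20,-0.003,-0.1,0,0.6],[0,0,30,-0.004,-0.15,0,0.6],[0,0,40,-0.006,-0.2,0,0.6],[0,0,50,-0.007,-0.25,0,0.6]]'|head -3; python3 to.py .5655 -.2418 .25 79.3
```

```text
clock: 21.45
tool_pos: [0.5656, 0.0165, 0.2978]
ee_rot: [3.141, 0.0, 2.227]
turn [ 0.   0.  48.3] shift [-0.2046 -0.1577  0.0478]
t 21.45 tcp [0.5656 0.0165 0.2978] [180.    0.  127.6] w 0.0506 F [ 1.  -0.8 -0.3] g 0.0
```

```bash
python3 -m jog '[[0,0,9.5,-0.04,-0.031,0,0.6],[0,0,19,-0.08,-0.062,0,0.6],[0,0,28.5,-0.12,-0.093,0,0.6],[0,0,38,-0.16,-0.124,0.02,0.6],[0,0,48,-0.2,-0.155,0.05,0.6]]'|head -3; python3 -m jog '[[0,0,0,0,0,0.05,0.6],[0,0,0,0,0,0.06,0.6],[0,0,0,0,0,0.06,0.6]]'|head -3;python3 to.py .5655 -.2418 .0825 79.3
```

```text
clock: 22.08
tool_pos: [0.5669, -0.2369, 0.2484]
ee_rot: [3.139, 0.001, 1.389]
clock: 22.45
tool_pos: [0.5663, -0.2343, 0.1879]
ee_rot: [-3.14, -0.0, 1.396]
turn [-0.1 -0.   0.7] shift [-0.0076  0.0007  0.1054]
t 22.45 tcp [ 0.5663 -0.2343  0.1879] [-179.9   -0.    80. ] w 0.0518 F [0.2 0.3 0.2] g 0.0
```

```bash
python3 -m jog '[[0,0,0.7,-0.008,0.001,0.045,0.6],[0,0,0.7,-0.008,0.001,0.08,0.6],[0,0,0.7,-0.008,0.001,0.1,0.6],[0,0,0.7,-0.008,0.001,0.106,0.6],[0,0,0.7,-0.008,0.001,0.106,0.6]]' 40|head -3; python3 -m jog '[[0,0,0,0,0,0,0.1],[0,0,0,0,0,0,0.1],[0,0,0,0,0,0,0.1],[0,0,0,0,0,0,0.1],[0,0,0,0,0,0,0.1]]'; python3 -m jog '[[0,0,0,0,0,-0.05,0.1],[0,0,0,0,0,-0.11,0.1],[0,0,0,0,0,-0.168,0.1]]'; python3 to.py .4308 .3499 .25 177.9
```

```text
clock: 23.08
tool_pos: [0.5672, -0.2431, 0.0836]
ee_rot: [3.139, 0.001, 1.384]
clock: 23.7
tool_pos: [0.5672, -0.2435, 0.0838]
ee_rot: [3.138, 0.001, 1.383]
wrist_force: [-0.0, 1.1, 7.2]
width: 0.0264
gripper_force: 41.4
clock: 24.08
tool_pos: [0.5658, -0.2429, 0.2518]
ee_rot: [-3.142, 0.0, 1.383]
wrist_force: [1.7, -0.1, -1.5]
width: 0.0262
gripper_force: 40.5
turn [ -0.    0.  -98.7] shift [ 0.5571 -0.2434  0.0018]
t 24.07 tcp [ 0.5658 -0.2429  0.2518] [-180.     0.    79.2] w 0.0262 F [ 1.7 -0.1 -1.5] g 40.5
```

```bash
python3 -m jog '[[0,0,-9.5,0.05,-0.022,-0.02,0.1],[0,0,-19,0.1,-0.044,-0.04,0.1],[0,0,-28.5,0.155,-0.068,-0.05,0.1],[0,0,-38,0.21,-0.092,-0.05,0.1],[0,0,-48,0.265,-0.116,-0.05,0.1]]'|head -3; python3 to.py .4308 .3499 .25 177.9
python3 - <<'E'
import numpy as np
W=np.load('wrist1.npz')['W'];T=np.load('top0.npz')['W']
for A in(W,T):
    q=A[(A[...,0]>.38)&(A[...,0]<.5)&(A[...,1]>.05)&(A[...,1]<.18)]; print(np.nanmax(q[:,2]))
E
```

```text
clock: 24.7
tool_pos: [0.5009, 0.0406, 0.3004]
ee_rot: [3.141, 0.001, 2.226]
turn [  0.    0.1 -50.4] shift [0.288  0.1328 0.0503]
t 24.7 tcp [0.5009 0.0406 0.3004] [179.9   0.  127.5] w 0.0266 F [-0.   0.2 -0.9] g 40.5
0.10034482683608725
1.3392109941612917
```

```bash
python3 -m jog '[[0,0,-10,0.053,0.025,0,0.1],[0,0,-20,0.11,0.051,0,0.1],[0,0,-30,0.166,0.077,0,0.1],[0,0,-40,0.222,0.103,0,0.1],[0,0,-50,0.278,0.129,0.01,0.1]]'|head -3; python3 to.py .4308 .3499 .115 177.9
```

```text
clock: 25.32
tool_pos: [0.4358, 0.3404, 0.2909]
ee_rot: [3.141, 0.002, 3.099]
turn [ 0.1  0.1 -0.3] shift [0.0058 0.0091 0.1759]
t 25.32 tcp [0.4358 0.3404 0.2909] [1.799e+02 1.000e-01 1.776e+02] w 0.0266 F [ 1.  -0.2 -0.8] g 40.5
```

```bash
python3 -m jog '[[0,0,0,0.005,0.009,0.05,0.1],[0,0,0,0.005,0.009,0.11,0.1],[0,0,0,0.005,0.009,0.15,0.1],[0,0,0,0.005,0.009,0.176,0.1],[0,0,0,0.005,0.009,0.176,0.1]]'|head -3; python3 -m jog '[[0,0,0,0,0,0,0.1]]'|head -3; python3 to.py .4308 .3499 .0895 177.9
python3 - <<'E'
from h import *
c=cam('wrist'); cv2.imwrite('pics/wrist6.png',c['image'])
E
```

```text
clock: 25.95
tool_pos: [0.43, 0.3466, 0.1119]
ee_rot: [-3.139, -0.004, 3.093]
clock: 26.08
tool_pos: [0.4323, 0.3479, 0.115]
ee_rot: [3.141, 0.001, 3.093]
turn [ 0.   0.1 -0.7] shift [0.0016 0.0019 0.0255]
t 26.07 tcp [0.4323 0.3479 0.115 ] [1.800e+02 1.000e-01 1.772e+02] w 0.0263 F [ 0.1  0.1 -0.9] g 40.4
```

View pics/wrist6.png

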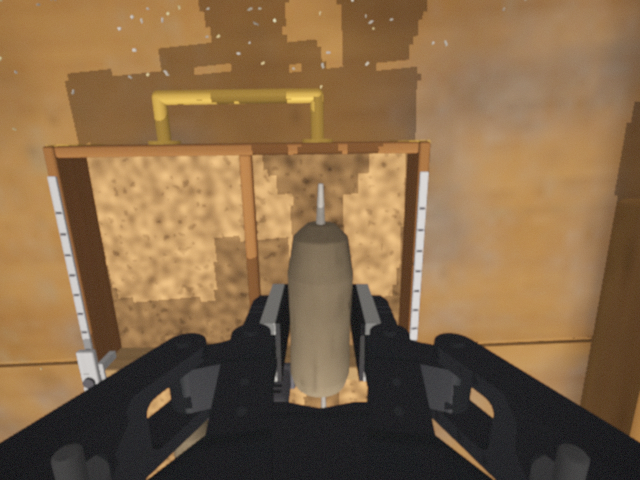

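Run:
```python
from h import *
c=cam('wrist'); W=cloud(c)
for v in range(186,420,8): print(v,W[v,320].round(4), end=' ')
print()
for u in range(100,300,40):
  k=W[340:400,u]; k=k[(k[:,2]>.02)&(k[:,2]<.05)]; print(u,k[[0,-1]].round(4) if len(k) else '')
```

```text
186 [0.3817 0.3501 0.0458] 194 [0.3848 0.3499 0.0457] 202 [0.388  0.3498 0.0458] 210 [0.3909 0.3496 0.0471] 218 [0.3941 0.3495 0.0472] 226 [0.3966 0.3493 0.0501] 234 [0.399  0.3492 0.0533] 242 [0.4016 0.3491 0.0551] 250 [0.4042 0.349  0.0572] 258 [0.4072 0.3488 0.0575] 266 [0.4105 0.3487 0.0574] 274 [0.4132 0.3485 0.0587] 282 [0.4165 0.3484 0.0586] 290 [0.4195 0.3482 0.0593] 298 [0.4233 0.348  0.0582] 306 [0.4263 0.3479 0.0589] 314 [0.43   0.3477 0.0585] 322 [0.4332 0.3476 0.059 ] 330 [0.4371 0.3474 0.0583] 338 [0.441  0.3472 0.0577] 346 [0.4447 0.347  0.0577] 354 [0.4477 0.3469 0.0587] 362 [0.4519 0.3467 0.058 ] 370 [0.4555 0.3465 0.0583] 378 [0.4584 0.3464 0.0595] 386 [0.4629 0.3461 0.0587] 394 [0.4672 0.3459 0.0583] 402 [0.5055 0.3442 0.0177] 410 [0.4229 0.3479 0.1179] 418 [0.4219 0.348  0.1214] 
100 [[0.4604 0.2316 0.0204]
 [0.4773 0.2328 0.0286]]
140 
180 
220 
260
```

The stick spans x 0.381–0.469 and the bay runs from 0.370 to 0.476, so I shift 2 mm and lower it.

```bash
python3 -m jog '[[0,0,-0.5,0.002,0.002,0.01,0.1],[0,0,-0.5,0.002,0.002,0.018,0.1],[0,0,-0.5,0.002,0.002,0.024,0.1],[0,0,-0.5,0.002,0.002,0.026,0.1],[0,0,-0.5,0.002,0.002,0.026,0.1]]'; python3 -m jog '[[0,0,0,0,0,0,0.44],[0,0,0,0,0,0,0.44],[0,0,0,0,0,0,0.44],[0,0,0,0,0,-0.02,0.44],[0,0,0,0,0,-0.06,0.44]]' ; python3 -m jog '[[0,0,0,0,0,-0.06,0.6],[0,0,0,0,0,-0.12,0.6],[0,0,0,0,0,-0.15,0.6]]'|head -3
python3 to.py .5522 -.3826 .30 82.3
```

```text
clock: 26.8
tool_pos: [0.4297, 0.3496, 0.0878]
ee_rot: [-3.141, -0.0, 3.102]
wrist_force: [-0.2, 0.3, -1.1]
width: 0.0269
gripper_force: 40.5
clock: 27.42
tool_pos: [0.4285, 0.3489, 0.1468]
ee_rot: [-3.139, -0.004, 3.102]
wrist_force: [1.3, -0.6, 0.6]
width: 0.0379
gripper_force: 0.0
clock: 27.8
tool_pos: [0.4305, 0.3502, 0.3019]
ee_rot: [3.139, 0.005, 3.102]
turn [ 0.3  0.1 95.4] shift [-1.506e-01 -7.274e-01  5.000e-04]
t 27.8 tcp [0.4305 0.3502 0.3019] [179.8   0.3 177.7] w 0.051 F [ 1.5  0.3 -0.5] g 0.0
```

```bash
python3 -m jog '[[0,0,8,-0.012,-0.058,0,0.6],[0,0,16,-0.024,-0.117,0,0.6],[0,0,24,-0.036,-0.175,0,0.6],[0,0,32,-0.048,-0.233,0,0.6],[0,0,40,-0.06,-0.29,0,0.6]]'|head -3; python3 to.py .5522 -.3826 .30 82.3
```

```text
clock: 28.42
tool_pos: [0.4782, 0.0557, 0.2981]
ee_rot: [3.141, 0.001, 2.399]
turn [ 0.   0.  55.2] shift [-0.3508 -0.273  -0.0018]
t 28.43 tcp [0.4782 0.0557 0.2981] [180.    0.  137.5] w 0.0513 F [ 0.5  1.1 -0.1] g 0.0
```

```bash
python3 -m jog '[[0,0,8,-0.047,-0.036,0,0.6],[0,0,16,-0.094,-0.073,0,0.6],[0,0,24,-0.141,-0.11,0,0.6],[0,0,32,-0.188,-0.147,0,0.6],[0,0,40,-0.235,-0.183,0,0.6]]'|head -3; python3 to.py .5522 -.3826 .30 82.3
```

```text
clock: 29.05
tool_pos: [0.529, -0.238, 0.298]
ee_rot: [3.141, 0.0, 1.701]
turn [ 0.   0.  15.1] shift [-0.1463  0.0043 -0.0019]
t 29.05 tcp [ 0.529 -0.238  0.298] [180.    0.   97.4] w 0.051 F [ 0.9 -0.2  0.3] g 0.0
```

```bash
python3 -m jog '[[0,0,8,-0.055,0.002,0,0.6],[0,0,15,-0.11,0.003,0.02,0.6],[0,0,15,-0.145,0.004,0.05,0.6],[0,0,15,-0.145,0.004,0.1,0.6],[0,0,15,-0.145,0.004,0.11,0.6]]'|head -3;  python3 -m jog '[[0,0,0,0,0,0,0.6]]'|head -3;python3 to.py .5522 -.3826 .0835 82.3
```

```text
clock: 29.68
tool_pos: [0.5505, -0.378, 0.1835]
ee_rot: [-3.135, -0.005, 1.443]
clock: 29.8
tool_pos: [0.5524, -0.3785, 0.188]
ee_rot: [-3.141, -0.001, 1.444]
turn [-0.1 -0.   0.5] shift [-0.0041  0.0005  0.1045]
t 29.8 tcp [ 0.5524 -0.3785  0.188 ] [-179.9   -0.    82.8] w 0.0508 F [-0.5 -0.1  1. ] g 0.0
```

```bash
python3 -m jog '[[0,0,0.5,-0.003,0,0.045,0.6],[0,0,0.5,-0.003,0,0.08,0.6],[0,0,0.5,-0.003,0,0.1,0.6],[0,0,0.5,-0.003,0,0.106,0.6],[0,0,0.5,-0.003,0,0.106,0.6]]' 40|head -3; python3 -m jog '[[0,0,0,0,0,0,0.1],[0,0,0,0,0,0,0.1],[0,0,0,0,0,0,0.1],[0,0,0,0,0,0,0.1],[0,0,0,0,0,0,0.1]]'; python3 -m jog '[[0,0,0,0,0,-0.05,0.1],[0,0,0,0,0,-0.11,0.1],[0,0,0,0,0,-0.17,0.1],[0,0,0,0,0,-0.218,0.1]]'; python3 to.py .420 .2742 .30 177.9
```

```text
clock: 30.42
tool_pos: [0.5531, -0.3824, 0.0839]
ee_rot: [3.139, 0.002, 1.436]
clock: 31.05
tool_pos: [0.5531, -0.3829, 0.084]
ee_rot: [3.139, 0.002, 1.435]
wrist_force: [0.8, 1.7, 6.7]
width: 0.0266
gripper_force: 41.4
clock: 31.55
tool_pos: [0.5521, -0.3821, 0.3031]
ee_rot: [3.14, 0.001, 1.435]
wrist_force: [0.7, -0.5, -1.7]
width: 0.0263
gripper_force: 40.5
turn [  0.    0.2 -95.7] shift [ 0.6325 -0.2196  0.0018]
t 31.55 tcp [ 0.5521 -0.3821  0.3031] [1.799e+02 1.000e-01 8.220e+01] w 0.0263 F [ 0.7 -0.5 -1.7] g 40.5
```

```bash
python3 -m jog '[[0,0,-8,0.055,-0.019,0,0.1],[0,0,-16,0.11,-0.038,0,0.1],[0,0,-24,0.165,-0.057,0,0.1],[0,0,-32,0.22,-0.076,0,0.1],[0,0,-40,0.275,-0.095,0,0.1]]'|head -3; python3 to.py .420 .2742 .30 177.9
```

```text
clock: 32.17
tool_pos: [0.4944, -0.0951, 0.3002]
ee_rot: [3.141, 0.0, 2.138]
turn [  0.    0.  -55.4] shift [3.515e-01 1.355e-01 1.000e-04]
t 32.17 tcp [ 0.4944 -0.0951  0.3002] [180.    0.  122.5] w 0.0264 F [ 0.7  1.2 -0.4] g 40.6
```

```bash
python3 -m jog '[[0,0,-9.5,0.056,0.022,0,0.1],[0,0,-19,0.112,0.043,0,0.1],[0,0,-28,0.168,0.065,0,0.1],[0,0,-37,0.224,0.086,0,0.1],[0,0,-46,0.28,0.108,0,0.1]]'|head -3; python3 to.py .420 .2742 .30 177.9
```

```text
clock: 32.8
tool_pos: [0.4364, 0.1994, 0.3004]
ee_rot: [3.141, 0.001, 2.941]
turn [ 0.   0.1 -9.4] shift [0.0309 0.07   0.0003]
t 32.8 tcp [0.4364 0.1994 0.3004] [1.800e+02 1.000e-01 1.685e+02] w 0.0267 F [ 1.6  0.5 -1. ] g 40.6
```

```bash
python3 -m jog '[[0,0,-5,0.018,0.04,0,0.1],[0,0,-9.4,0.03,0.07,0.01,0.1],[0,0,-9.4,0.03,0.07,0.05,0.1],[0,0,-9.4,0.03,0.07,0.11,0.1],[0,0,-9.4,0.03,0.07,0.15,0.1]]'|head -3; python3 -m jog '[[0,0,0,0,0,0.025,0.1],[0,0,0,0,0,0.037,0.1],[0,0,0,0,0,0.037,0.1]]'|head -3;python3 to.py .420 .2742 .089 177.9
```

```text
clock: 33.42
tool_pos: [0.4209, 0.272, 0.1478]
ee_rot: [-3.141, -0.002, 3.101]
clock: 33.8
tool_pos: [0.4219, 0.2722, 0.1127]
ee_rot: [-3.141, -0.001, 3.1]
turn [-0.  -0.  -0.3] shift [0.0019 0.002  0.0237]
t 33.8 tcp [0.4219 0.2722 0.1127] [-180.    -0.   177.6] w 0.0266 F [-0.3 -0.9 -0.9] g 40.5
```

```bash
python3 -m jog '[[0,0,0,0.002,0.002,0.01,0.1],[0,0,0,0.002,0.002,0.018,0.1],[0,0,0,0.002,0.002,0.022,0.1],[0,0,0,0.002,0.002,0.024,0.1],[0,0,0,0.002,0.002,0.024,0.1]]'; python3 -m jog '[[0,0,0,0,0,0,0.44],[0,0,0,0,0,0,0.44],[0,0,0,0,0,0,0.44],[0,0,0,0,0,-0.02,0.44],[0,0,0,0,0,-0.06,0.44]]' ; python3 -m jog '[[0,0,0,0,0,-0.06,0.6],[0,0,0,0,0,-0.12,0.6],[0,0,0,0,-0.06,-0.15,0.6],[0,0,0,-0.03,-0.12,-0.15,0.6],[0,0,0,-0.06,-0.16,-0.15,0.6]]'|head -3
python3 - <<'E'
from h import *
W=0
for n in('top','wrist'):
    c=cam(n); W=cloud(c); np.savez(f'{n}9.npz',W=W); im=c['image']
    cv2.imwrite(f'pics/{n}9.png',cv2.resize(im[180:330,160:360],None,fx=4,fy=4,interpolation=cv2.INTER_CUBIC) if n=='top' else im)
    from scipy import ndimage
    Z=np.nan_to_num(W[...,2],nan=-1)
    x,y=W[...,0]-.5123,W[...,1]-.3089; co,s=np.cos(-.0365),np.sin(-.0365); tx,ty=x*co+y*s,-x*s+y*co
    l,k=ndimage.label((Z>.014)&(Z<.07)&(abs(tx)<.14)&(abs(ty)<.074))
    for i in range(1,k+1):
        m=l==i
        if m.sum()>60: print(n,m.sum(),'x',np.percentile(tx[m],[1,99]).round(3),'y',np.percentile(ty[m],[1,99]).round(3),'z',np.percentile(Z[m],95).round(3))
E
```

```text
clock: 34.42
tool_pos: [0.4202, 0.2744, 0.0888]
ee_rot: [-3.141, -0.0, 3.1]
wrist_force: [-0.1, 0.6, -0.3]
width: 0.0265
gripper_force: 40.5
clock: 35.05
tool_pos: [0.4189, 0.2738, 0.1481]
ee_rot: [-3.14, -0.004, 3.1]
wrist_force: [0.8, 0.1, 0.9]
width: 0.0378
gripper_force: 0.0
clock: 35.67
tool_pos: [0.4737, 0.1106, 0.3002]
ee_rot: [3.141, 0.003, 3.101]
top 452 x [0.013 0.133] y [0.026 0.051] z 0.034
top 224 x [0.056 0.115] y [-0.05  -0.026] z 0.033
top 163 x [-0.04  -0.027] y [-0.019  0.072] z 0.055
top 301 x [-0.128 -0.047] y [0.026 0.052] z 0.035
wrist 2622 x [-0.129 -0.047] y [0.023 0.046] z 0.031
wrist 2242 x [-0.121 -0.054] y [-0.052 -0.028] z 0.031
wrist 1960 x [-0.04  -0.028] y [-0.072  0.072] z 0.052
wrist 3014 x [-0.005  0.133] y [0.023 0.045] z 0.03
wrist 2470 x [0.002 0.115] y [-0.052 -0.03 ] z 0.029
```

View pics/top9.png

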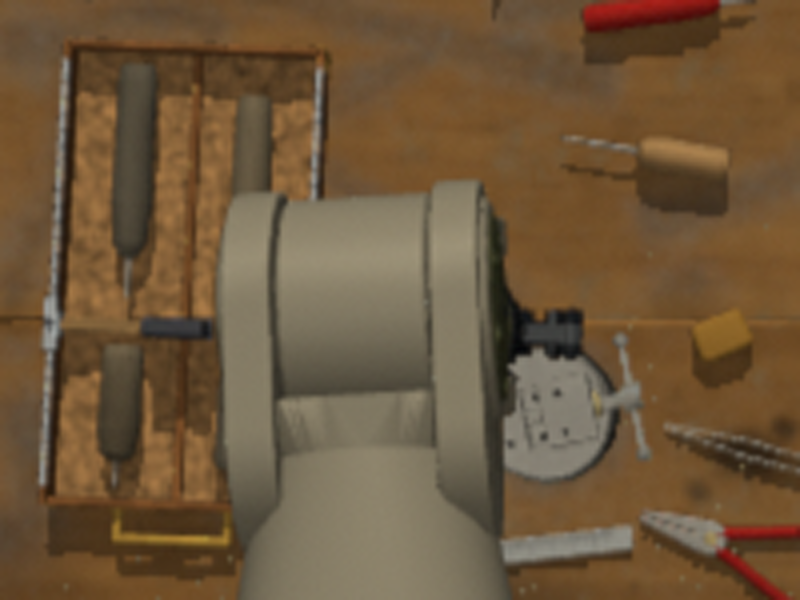

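The top view and the depth data show all four sticks flat (tops about 0.030 m), one in each pocket and clear of the divider. The graver and scraper haven't moved, so I'm handing in.

```bash
python3 -m jog '[[0,0,0,0,0,0,0.6],[0,0,0,0,0,0,0.6]]'|head -2; python3 -c "
from workcell import bot
print(bot.close_job())"
```

```text
clock: 36.02
tool_pos: [0.4728, 0.113, 0.2987]
the job is handed in; nothing more can be done
None
```

The divider is set and all four sticks lie flat in their pockets (two longest in the far bay, two shortest at the handle), the graver and scraper were left alone, and the job was handed in at about 36 s; no verdict came back.

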